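# Load the leaf jig for punching a copper plate

### The job

Get the jig ready for the hammer: push the copper plate along the loading table into the pocket until it lies flat and square on the pocket floor, swing the hinged guide plate fully shut over it, then take the plain round punch from the stand and stand it upright in the guide bush, lowering it - not dropping it - right down onto the copper. Leave the other punches and everything else lying about where they are.

Things in the scene. Friction and masses are not known exactly. Their poses are not given: they have to be found in the camera images.
- jig: fixed steel punching jig on the bench, 340 x 200 mm. Origin on the bench under the centre of its pocket; x = the way the plate is slid in (roughly away from the robot), y left, z up. The flat loading table (top at z 30 mm) reaches from x -250 mm to the pocket's near edge at x -57 mm
- mouth (a point): middle of the pocket's near edge, level with the loading table (jig x -57, z 30 mm). Two guide strips 8 mm tall, 10 mm wide, lie left and right of it on the table: straight and 99 mm apart for jig x -58 to -76 mm, then flaring at 22 degrees towards the robot, to 145 mm apart at x -133 mm
- pocket (a point): centre of the pocket's floor, axes as the jig's. The pocket is 114 x 100 mm (x, y) with clipped corners like the plate's, 7 mm deep (floor 23 mm above the bench), its rim level with the loading table. A stop bar along its far edge (inner face at jig x +57 mm) stands 8 mm above the rim
- plate: flat copper plate 110 x 96 x 6 mm (x, y, z), about 0.5 kg, four corners clipped by 12 mm; lies on the loading table before the pocket, somewhat askew, its x roughly along the jig's; it slides easily on the oiled steel (1 to 3 N). Too wide to grasp: push it. Origin at the centre of its underside. Seated, its underside is on the pocket floor, its top 1 mm below the rim; either way round will do
- leaf (a joint): hinge of the guide plate (leaf): 0 = shut flat over the pocket, grows as it opens to the left; about 1.57 = upright, starts at 1.7 to 2.1 (leaning away to the left). Stiff: it stays where it is left, so it must be pushed all the way down; pushing at the tab takes about 1 to 5 N
- hinge (a point): point on the leaf's hinge axis, on the leaf's underside; the axis runs along jig x at jig y +66 mm, z 30 mm. The leaf is an aluminium plate 100 mm wide (along jig x, centred on the pocket) and 8 mm thick, reaching 132 mm from the axis, with a tab 44 mm wide in its middle reaching on to 158 mm
- tab (a point): middle of the tab's upper (outer) face, 145 mm from the hinge axis; turns with the leaf
- bush (a point): centre of the mouth of the round guide bush, 66 mm from the hinge axis. The bush stands 32 mm out of the leaf's upper face; bore 23 mm, widening over its top 8 mm to about 32 mm at the mouth, right through the leaf. With the leaf shut it is upright over the pocket's centre, its mouth 70 mm above the bench and 41 mm above the seated plate
- stand: fixed wooden punch stand, 200 x 72 x 52 mm, to the right of the jig: three 24 mm holes 42 mm deep in a row along its x, 64 mm apart, holding the three steel punches in any order. Origin at the centre of its underside
- punch: the plain round punch: steel cylinder 20 mm thick, 150 mm long, 0.36 kg, flat head without ball or steps, the tallest in the stand (its top 160 mm above the bench). Origin at the centre of its foot, z up along it; the foot is chamfered
- punch_foot (a point): centre of the punch's foot (lower end)
- punch_head (a point): centre of the punch's flat head (upper end), 150 mm from the foot
- ball_punch: steel doming punch, 20 mm round shank with a 34 mm ball on top, 139 mm tall, standing in the stand; a bystander. Origin at the centre of its foot, z up along it
- chisel_punch: square steel punch, 15 mm shank with a narrow stepped top, 129 mm tall, standing in the stand; a bystander. Origin at the centre of its foot, z up along it
- hammer: bystander: hammer, 280 mm long, lying left of the jig. Origin under its middle
- mallet: bystander: wooden mallet, head 60 mm round and 110 mm long, lying at the left near the robot. Origin on the bench under the middle of its head
- vase: bystander: copper vase 160 mm tall, 114 mm wide, to the left of the jig. Origin at the centre of its foot
- bowl: bystander: copper bowl 110 mm wide, 50 mm tall, beyond the stand at the right. Origin at the centre of its foot
- disc: bystander: round copper disc 90 mm wide, 6 mm thick, lying on the bench near the robot. Origin at the centre of its underside
Not all that is in view belongs to the job. What is shaped like the plate but blue is not meant.

How it is judged:
On the way, in this order (a step that is already met when the one before it is completed fails the run):
1. the plate lies flat and square in the pocket, with the leaf still open (horizontal distance between plate and pocket below 0.004 m and z of plate in the frame of pocket below 0.0015 m and angle between plate's own z axis and vertical below 0.02 rad and angle between the x axis of plate and the x axis of jig, either way round below 0.05 rad and value of joint leaf above 1 rad), for 0.2 s.
2. the leaf is fully shut over the seated plate (horizontal distance between plate and pocket below 0.004 m and z of plate in the frame of pocket below 0.0015 m and angle between plate's own z axis and vertical below 0.02 rad and angle between the x axis of plate and the x axis of jig, either way round below 0.05 rad and value of joint leaf below 0.04 rad), for 0.2 s.
At the end, for the whole second after the job is handed in: Plate in the pocket: within 4 mm of its centre, 1.5 mm of its floor, tilt under 0.02, square within 0.05 rad. Leaf shut (under 0.04 rad). Plain round punch released and still in the bush: foot within 6 mm of the bush axis and 3 mm of the plate top, tilt under 0.12 rad (all of step 2 and horizontal distance between punch_foot and bush below 0.006 m and z of punch_foot in the frame of plate below 0.009 m and angle between punch's own z axis and vertical below 0.12 rad and linear speed of punch below 0.02 m/s); the robot touches nothing.
It fails at once if the punch is dropped down the bush (falls faster than 0.4 m/s inside it) (horizontal distance between punch_foot and bush below 0.012 m and z of punch_foot in the frame of bush between -0.05 and 0 m and linear speed of punch above 0.4 m/s).
It fails at once if another punch or another thing lying about is moved by more than 40 mm (distance of any of ball_punch, chisel_punch, hammer, mallet, vase, bowl, disc from where it was at the start of the episode above 0.04 m).
It also fails if it takes over 72 s, if anything falls off the work surface, if the arm or the gripper's body presses on something with over 40 N, if the wrist force passes 120 N, or if a joint passes its speed limit or range.

### The arm

A 6-joint arm with a two-finger parallel gripper is mounted at the origin on the work surface. World frame = base frame: x ahead of the robot, y to its left, z up, the work surface at z = 0. Lengths are in m, angles in rad, forces in N, time in s.
With the tool pointing down it reaches from about 0.35 to 0.875 m from the base axis. Payload 4.2 kg.
Tool frame: the origin (TCP) lies on the centre line of the jaws, within the pads' length; the fingertips stand 14 mm ahead of it and the grasp point (between the pads) lies 5 mm behind it (ctrl.nose_length is the distance from the TCP to the fingertips, in m); z points along the fingers, y is the line along which they close (so a half turn about z gives the same grasp; the last joint's range is limited). The gripper opens to 85 mm and grips with 20 to 120 N. Pads are 22 mm wide; open, the fingers measure 114 mm over their backs; the gripper's body (76 mm by 85 mm) begins 54 mm behind the grasp point. The pads swing forward as they close: fully open they stand 13 mm farther back than shut.
Start: joints at [1.58, 0.385, 0.008, 0, -1.194, -0.259], TCP at [0.154, 0.606, 0.245] pointing down, gripper open.
Joint ranges: [-3.14, 3.14], [-1.21, 2.06], [-1.07, 1.41], [-3.16, 2.05], [-2.99, -0.16], [-3.1, 3.1]. Speed limits (rad/s): [2.79, 2.79, 3.14, 3.14, 3.14, 3.14].

### API

Orientations are given as a unit quaternion [w, x, y, z].
In Python, from workcell import ctrl, imaging, order, spotter gives the robot as it stands.
- The arm moves only by the shell command python3 -m creep 'ROWS' [OPENING] [FORCE]. ROWS is JSON, a list that holds one entry, the list of rows, each a list of 4 numbers: the shift along the tool's x, y, z each as a share of 120 mm, from -1 to 1, then the turn about the tool's z as a share of 4 degrees, from -1 to 1. In form: [[[tx, ty, tz, turn], ...]]. A call has 1 to 5 rows; each row shifts and turns the commanded pose from where the row before left it, along the tool's axes as they then stand; what a row does not reach is not made up. A row lasts 1/12 s, in which the tool goes at most 41.7 mm and 7.16 degrees, less where a joint would pass 70% of its speed; a pose out of reach is approached as far as the arm can. A call with a number of a shift or a turn outside -1 to 1 is refused whole. A call with a gripper value outside its range is refused whole. OPENING is the opening, from 0 (shut) to 1 (fully open), set as the call begins (- or left out, the last holds). The fingers move at their own pace and stop on an object; FORCE is the grip in N (left out, the last holds). Time passes only in rows, so rows that do not move let the fingers close. It gives the time, the measured TCP pose, the force, the opening and the grip force at its end, in the units of the state.
- ctrl.get_obs(): the state, without advancing time (a new reading comes with each control period).
- imaging.read_camera(name): name is "scene" or "top" or "wrist"; returns (picture, depth): 384x512x3 uint8, blue, green, red; 384x512 float32, m along the optical axis (not along the pixel's ray), 0 where there is no reading.
- imaging.camera_params(name): a dict with "fx", "fy", "cx", "cy" (pixels), "camera_from_world" (4x4, takes a point from world to camera coordinates). Camera axes: x right, y down, z forward; pixel columns grow to the right and rows downward; lengths in m; the calibration is good to about 2 mm. The wrist camera is an equidistant fisheye: a pixel r from the principal point sees the ray r / f radians off the axis. A picture is of the moment at which its call begins: read the wrist's pose just before it. camera_params takes no time and is no camera call; for the wrist camera it gives the pose at the moment of the call.
- order.close_job(): hands the job in; it is judged then, once.
Trained networks look in the newest picture that a camera, given by its name, has taken for a name from the list of things; names that differ only in an ending like _2 or _b are one class to them, and where a whole thing is asked for, a point or a joint stands for the part that bears it (a point fixed in the world has none). Each returns a list of dicts, best first, with "score" (0 to 1); they miss things now and then, are a little off and sometimes report something else, mostly with a low value. They report only what shows in the picture. A call takes as long as a camera call. They do not tell look-alikes from the thing itself.
- spotter.spot_in(camera, thing): "centre" ([column, row] in pixels, amid what is visible of it).
- spotter.masks_of(camera, thing): "pixels" (384x512 bool, what is visible of it) and "centre" ([column, row] in pixels, amid what is visible of it).
The state is a dict: "t": time; "joint_positions": joint angles; "dq": joint speeds; "effort": joint torques, N m; "eef_pos": TCP position; "tool_rot": TCP orientation; "ft_force": force on the tool from outside, world axes, zero at the start; "torque": the same for the moment, N m; "opening": opening from 0.0 (shut) to 1.0 (fully open); "grip_force": force on a finger pad.
Only numpy, scipy, OpenCV 4.12 (cv2) and the standard library are available. Lean on these libraries where they do the work, as an engineer would, in place of code of your own. Each camera call takes 0.05 s, during which the arm holds its last target. There are 200 camera calls.

## Working session

There is one attempt and no reset: what is moved stays moved. The work goes in short steps, Python scripts to look and compute and a shell command to move; the robot and the scene stay as the last step left them, time stands still between calls to the robot, and variables do not carry over. Pictures are saved under pics/ and viewed, at most 10 in all, crops included, and the job is handed in when it is done.

```bash
ls; mkdir -p pics; cat > h.py <<'E'
import numpy as np, cv2
from workcell import ctrl, imaging, order, spotter
def cloud(name, depth, P=None):
    P=P or imaging.camera_params(name)
    v,u=np.mgrid[0:384,0:512]
    X=np.stack([(u-P['cx'])/P['fx']*depth,(v-P['cy'])/P['fy']*depth,depth,np.ones_like(depth)],-1)
    return (X@np.linalg.inv(np.array(P['camera_from_world'])).T)[...,:3]
def proj(name,p):
    P=imaging.camera_params(name); q=np.array(P['camera_from_world'])@np.r_[p,1]
    return P['fx']*q[0]/q[2]+P['cx'],P['fy']*q[1]/q[2]+P['cy']
E
python3 - <<'E'
from h import *
o=ctrl.get_obs(); print({k:np.round(v,3) for k,v in o.items()})
ims=[]
for c in ['top','scene']:
    im,d=imaging.read_camera(c); np.savez(f'{c}0.npz',im=im,d=d); ims.append(im)
    W=cloud(c,d)
    for t in ['plate','leaf','stand','punch','ball_punch','chisel_punch','jig','disc']:
        for r in spotter.masks_of(c,t)[:4]:
            m=r['pixels']&(d>0)
            print(c,t,round(r['score'],2),np.round(r['centre']),m.sum(),np.round(np.median(W[m],0),3),np.round(np.percentile(W[m][:,2],98),3))
    P=imaging.camera_params(c); print(np.round(np.linalg.inv(np.array(P['camera_from_world'])),3).tolist(),P['fx'])
    cv2.imwrite(f'pics/{c}0.png',cv2.resize(im,(800,600),interpolation=cv2.INTER_CUBIC))
E
```

```text
pics
{'t': np.float64(0.0), 'joint_positions': array([ 1.580e+00,  3.860e-01,  7.000e-03, -1.000e-03, -1.194e+00,
       -2.590e-01]), 'dq': array([ 0.   ,  0.001, -0.001,  0.001, -0.001, -0.001]), 'effort': array([ 0.0000e+00, -3.9228e+01,  1.8840e+01,  4.1860e+00, -5.0000e-03,
        0.0000e+00]), 'eef_pos': array([0.154, 0.605, 0.244]), 'tool_rot': array([ 0.001,  0.992, -0.125, -0.   ]), 'ft_force': array([ 0.77 , -0.628,  0.145]), 'torque': array([ 0.032, -0.002,  0.021]), 'grip_force': np.float64(0.0), 'opening': np.float64(0.999)}
top plate 0.77 [236. 210.] 1048 [0.496 0.071 0.037] 0.04
top plate 0.77 [173. 171.] 1055 [0.607 0.28  0.006] 0.01
top plate 0.73 [385. 147.] 958 [ 0.696 -0.403  0.007] 0.011
top leaf 0.9 [218. 145.] 1054 [0.678 0.132 0.104] 0.166
top stand 0.82 [357. 207.] 1615 [ 0.49  -0.278  0.052] 0.057
top punch 0.7 [365. 203.] 145 [ 0.5   -0.286  0.123] 0.163
top ball_punch 0.61 [340. 131.] 897 [ 0.751 -0.249  0.022] 0.052
top ball_punch 0.46 [237. 210.] 1090 [0.496 0.071 0.037] 0.04
top ball_punch 0.45 [363. 183.] 165 [ 0.563 -0.278  0.14 ] 0.151
top chisel_pu
[... 529 characters left out ...]
] 0.01
scene plate 0.64 [320. 205.] 1644 [0.681 0.128 0.098] 0.163
scene plate 0.54 [337. 182.] 213 [0.618 0.298 0.006] 0.01
scene leaf 0.61 [319. 205.] 1656 [0.681 0.129 0.1  ] 0.164
scene stand 0.97 [162. 289.] 2203 [ 0.526 -0.309  0.051] 0.056
scene punch 0.61 [153. 267.] 268 [ 0.51  -0.297  0.115] 0.162
scene ball_punch 0.69 [178. 281.] 294 [ 0.573 -0.288  0.134] 0.15
scene chisel_punch 0.46 [135. 263.] 192 [ 0.445 -0.304  0.098] 0.139
scene jig 0.67 [287. 230.] 7743 [0.647 0.036 0.03 ] 0.146
scene disc 0.74 [153. 270.] 259 [ 0.511 -0.297  0.115] 0.162
[[0.765, 0.455, -0.457, 1.081], [0.644, -0.557, 0.524, -0.596], [-0.016, -0.695, -0.718, 0.975], [0.0, 0.0, 0.0, 1.0]] 447.73012465085526
```

View pics/top0.png

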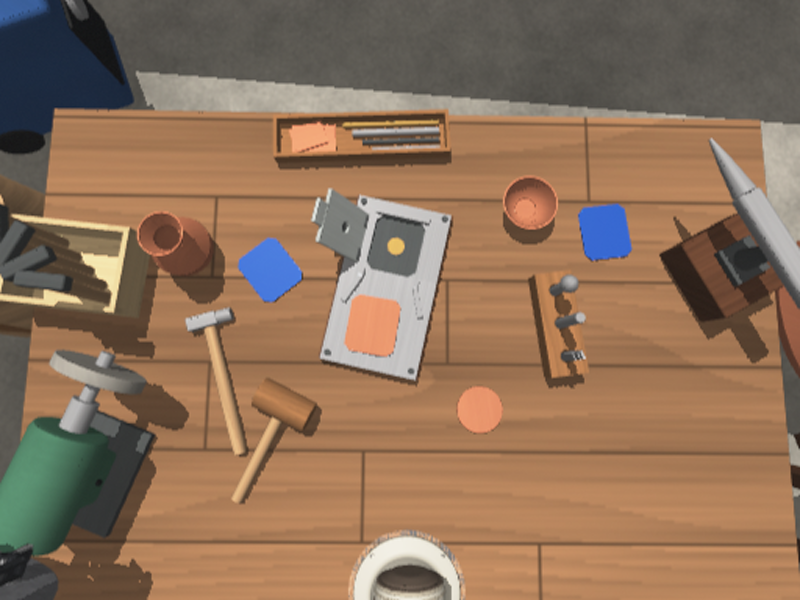

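View pics/scene0.png

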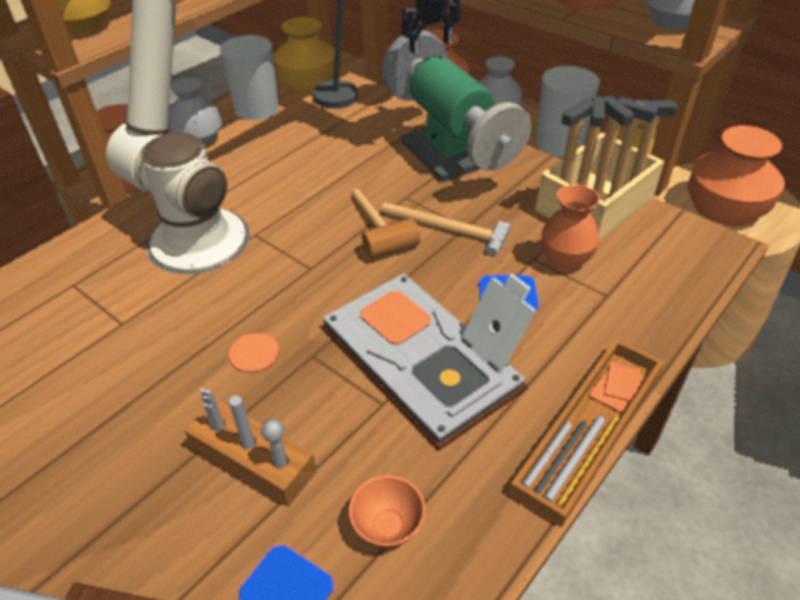

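The plate is the copper octagon at top-view (372,325); the blue ones at (270,270) and (605,232) are look-alikes. Punch candidates in top view are ball (568,285), middle (570,320) and chisel (572,357). The middle one has a plain flat head and is the tallest (about 0.163 m), so it fits.

```bash
cat > m.py <<'E'
from h import *
import json
allJ=[];allP=[];allH=[]
for c in ['top','scene']:
    z=np.load(f'{c}0.npz'); im,d=z['im'],z['d']; W=cloud(c,d)
    imaging.read_camera(c)
    hsv=cv2.cvtColor(im,cv2.COLOR_BGR2HSV)
    j=[r for r in spotter.masks_of(c,'jig') if r['pixels'].sum()>3000][0]['pixels']
    pl=spotter.masks_of(c,'plate')[0]['pixels']
    near=(np.abs(W[...,0]-.6)<.25)&(np.abs(W[...,1]-.04)<.2)&(d>0)
    J=W[near&(j|pl)&(W[...,2]>.024)&(W[...,2]<.042)][:,:2]
    r=cv2.minAreaRect((J*1000).astype(np.float32)); print(c,'jig',r,cv2.boxPoints(r).round().tolist())
    sel=pl&near; Pp=W[sel]
    r=cv2.minAreaRect((Pp[:,:2]*1000).astype(np.float32)); print(c,'plate',r,'mean',Pp.mean(0).round(4),'z',np.median(Pp[:,2]))
    for t in ['punch','ball_punch','chisel_punch']:
        H=(W[...,2]>.120)&(np.abs(W[...,0]-.5)<.12)&(np.abs(W[...,1]+.29)<.06)&(d>0)
        break
    n,l,s,ce=cv2.connectedComponentsWithStats(H.astype(np.uint8))
    for i in range(1,n):
        q=W[l==i]; zt=np.percentile(q[:,2],95); t=q[q[:,2]>zt-.005]
        print(c,'head',s[i][4],zt.round(4),((t.max(0)+t.min(0))/2).round(4),t.mean(0).round(4),len(t),'wid',np.ptp(t,0).round(3))
    # leaf plane
    L=[r for r in spotter.masks_of(c,'leaf')][0]['pixels']&near&(W[...,2]>.05)
    q=W[L]; ct=q.mean(0); n_=np.linalg.svd(q-ct)[2][2]; print(c,'leaf normal',n_.round(3),ct.round(3),q.max(0).round(3),q.min(0).round(3))
z=np.load('scene0.npz')
cv2.imwrite('pics/punch.png',cv2.resize(z['im'][235:325,110:215],None,fx=6,fy=6,interpolation=cv2.INTER_CUBIC))
E
python3 m.py
```

```text
top jig ((575.24365234375, 43.92475128173828), (190.36326599121094, 335.6822509765625), 77.7397232055664) [[391.0, -13.0], [719.0, -85.0], [759.0, 101.0], [431.0, 173.0]]
top plate ((600.298583984375, 228.23654174804688), (22.86011505126953, 57.651763916015625), 86.14191436767578) mean [0.5988 0.2303 0.0066] z 0.006598731269110036
top head 112 0.1503 [ 0.5651 -0.2819  0.1484] [ 0.5651 -0.2823  0.1477] 53 wid [0.022 0.022 0.006]
top head 75 0.1627 [ 0.5028 -0.2902  0.1622] [ 0.5018 -0.2912  0.1608] 37 wid [0.017 0.018 0.009]
top head 28 0.1402 [ 0.4392 -0.3002  0.1387] [ 0.4392 -0.3006  0.1387] 12 wid [0.011 0.009 0.004]
top leaf normal [ 0.187  0.851 -0.491] [0.678 0.135 0.109] [0.731 0.174 0.17 ] [0.624 0.092 0.05 ]
scene jig ((575.1944580078125, 43.92283630371094), (194.92129516601562, 338.0477294921875), 77.7872085571289) [[389.0, -16.0], [720.0, -87.0], [761.0, 103.0], [431.0, 175.0]]
scene plate ((495.23944091796875, 69.84192657470703), (98.873046875, 114.615478515625), 79.7406997680664) mean [0.499  0.067  0.0364] z 0.03647665812875123
scene head 53 0.1404 [ 0.4415 -0.3023  0.1
[... 167 characters left out ...]
ad 179 0.1499 [ 0.5674 -0.2846  0.1489] [ 0.5678 -0.2858  0.1479] 77 wid [0.023 0.024 0.007]m.py:24: RuntimeWarning: Mean of empty slice.
  q=W[L]; ct=q.mean(0); n_=np.linalg.svd(q-ct)[2][2]; print(c,'leaf normal',n_.round(3),ct.round(3),q.max(0).round(3),q.min(0).round(3))
  ret = um.true_divide(
Traceback (most recent call last):
  File "m.py", line 24, in <module>
    q=W[L]; ct=q.mean(0); n_=np.linalg.svd(q-ct)[2][2]; print(c,'leaf normal',n_.round(3),ct.round(3),q.max(0).round(3),q.min(0).round(3))
                                                                                                      ~~~~~^^^
ValueError: zero-size array to reduction operation maximum which has no identity
```

```bash
cat >> h.py <<'E'
YAW=np.radians(-12.25); C=np.array([.5752,.0439]); ex=np.array([np.cos(YAW),np.sin(YAW)]); ey=np.array([-ex[1],ex[0]]); POC=C+.08*ex
def tojig(p): q=np.asarray(p)[...,:2]-POC; return np.stack([q@ex,q@ey],-1)
def fromjig(x,y): return POC+x*ex+y*ey
def Rt():
    from scipy.spatial.transform import Rotation as R
    w=ctrl.get_obs()['tool_rot']; return R.from_quat(np.r_[w[1:],w[0]]).as_matrix()
def st(target=None):
    "state in jig frame; target = (world xyz)"
    o=ctrl.get_obs(); R=Rt(); p=np.array(o['eef_pos'])
    print('t',round(float(o['t']),2),'tcp',p.round(4),'jig',tojig(p).round(4),'yaw',np.degrees(np.arctan2(R[1,0],R[0,0])).round(2),'tz',R[:,2].round(3),'F',np.round(o['ft_force'],1),'op',round(float(o['opening']),3),'gf',round(float(o['grip_force']),1))
    if target is not None: print('  shares',(R.T@(np.asarray(target)-p)/.12).round(3))
E
python3 - <<'E'
from h import *
W=None
for c in ['top','scene']:
    z=np.load(f'{c}0.npz'); im,d=z['im'],z['d']; W=cloud(c,d); hsv=cv2.cvtColor(im,cv2.COLOR_BGR2HSV)
    J=tojig(W)
    area=(np.abs(J[...,0]+.08)<.17)&(np.abs(J[...,1])<.1)&(d>0)
    cop=area&(hsv[...,1]>110)&(W[...,2]>.033)&(W[...,2]<.041)&(J[...,0]<-.07)
    r=cv2.minAreaRect((J[cop]*1000).astype(np.float32)); print(c,'plate jig mm',r, J[cop].mean(0).round(4),W[cop][:,2].mean())
    pk=area&(W[...,2]<.0265)&(np.abs(J[...,0])<.08)&(W[...,2]>.015)&(np.abs(J[...,1])<.065)
    q=J[pk]; print(c,'pocket',len(q),np.percentile(q,[1,99],axis=0).round(4).tolist(),'tablez',np.median(W[area&(J[...,0]<-.1)&(hsv[...,1]<60)][:,2]))
    A=np.array([.154,.605]);B=np.array([.421,.087])
    if c=='top':
        for f in np.linspace(0,1,8):
            p=A+(B-A)*f; m=(np.linalg.norm(W[...,:2]-p,axis=-1)<.1)&(d>0); print(p.round(2),W[m][:,2].max().round(3) if m.any() else None)
z=np.load('scene0.npz')
cv2.imwrite('pics/punch.png',cv2.resize(z['im'][235:325,110:215],None,fx=6,fy=6,interpolation=cv2.INTER_CUBIC))
print(ctrl.nose_length, [a for a in dir(ctrl) if a[0]!='_'])
st(np.r_[fromjig(-.245,.009),.244])
E
```

```text
top plate jig mm ((-162.75079345703125, 9.188419342041016), (108.28579711914062, 94.66749572753906), 2.911656618118286) [-0.1627  0.0087] 0.036597440498866624
top pocket 1054 [[-0.0531, -0.0495], [0.0591, 0.0497]] tablez 0.030531331533950157
[0.15 0.6 ] 0.339
[0.19 0.53] 0.339
[0.23 0.46] 0.208
[0.27 0.38] 0.031
[0.31 0.31] 0.065
[0.34 0.24] 0.065
[0.38 0.16] 0.065
[0.42 0.09] 0.043
scene plate jig mm ((-162.39923095703125, 8.147396087646484), (111.65801239013672, 96.63968658447266), 3.4368486404418945) [-0.161   0.0067] 0.03661860576012516
scene pocket 1085 [[-0.0553, -0.0457], [0.0505, 0.0504]] tablez 0.030618865040667687
0.014 ['MotionError', 'get_obs', 'nose_length']
t 1.3 tcp [0.1545 0.6056 0.2453] jig [-0.6103  0.4596] yaw -14.31 tz [-0. -0. -1.] F [-0.3 -0.2  1. ] op 1.003 gf 0.0
  shares [3.178 3.643 0.011]
```

View pics/punch.png

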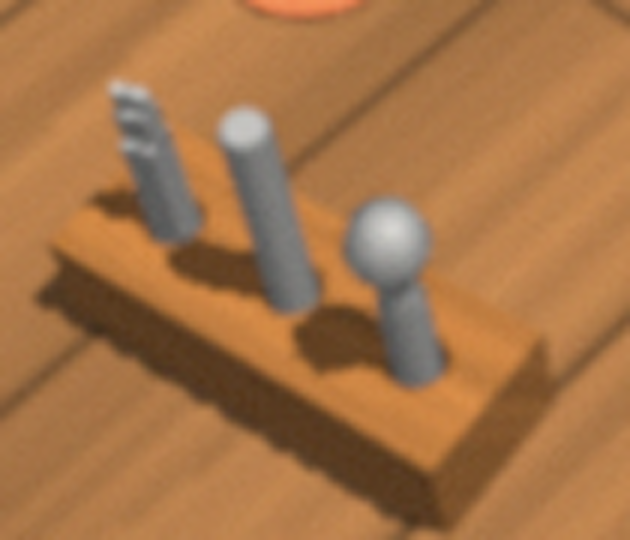

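The crop shows chisel (130,100), plain cylinder with flat head (245,130), ball (388,240). So the middle one is the punch. Now I move behind the plate.

```bash
python3 -m creep '[[[0.05,0.28,-0.18,0],[0.05,0.28,-0.18,0],[0.05,0.28,-0.18,0],[0.233,0.215,0.04,0],[0.233,0.215,0.04,0]]]' 0.45 && python3 -m creep '[[[0.233,0.215,0.04,0],[0.233,0.215,0.04,0],[0.233,0.215,0.04,0],[0.233,0.215,0.04,0],[0.233,0.215,0.04,0]]]' && python3 -m creep '[[[0.233,0.215,0.04,0],[0.233,0.215,0.04,0],[0.233,0.215,0.04,0],[0.233,0.215,0.04,0],[0.233,0.215,0.04,0]]]' && python3 -m creep '[[[0.233,0.215,0.04,-0.515],[0,0,0,0],[0,0,0,0]]]'; python3 -c "
from h import *
st(np.r_[fromjig(-.245,.007),.048])"
```

```text
t: 1.72
eef_pos: [0.1882, 0.4391, 0.3025]
tool_rot: [-0.003, 0.992, -0.123, 0.0]
ft_force: [1.4, -0.0, -1.1]
opening: 0.452
grip_force: 0.0
t: 2.13
eef_pos: [0.2925, 0.2784, 0.2767]
tool_rot: [-0.001, 0.992, -0.124, 0.0]
ft_force: [0.5, 0.8, -0.2]
opening: 0.45
grip_force: 0.0
t: 2.55
eef_pos: [0.3962, 0.1188, 0.2529]
tool_rot: [-0.001, 0.992, -0.124, 0.001]
ft_force: [1.0, 0.5, -0.3]
opening: 0.45
grip_force: 0.0
t: 2.8
eef_pos: [0.4168, 0.0867, 0.2474]
tool_rot: [0.0, 0.994, -0.109, -0.0]
ft_force: [0.3, 0.0, 0.0]
opening: 0.456
grip_force: 0.0
t 2.8 tcp [0.4168 0.0867 0.2474] jig [-0.2439  0.0082] yaw -12.55 tz [-0.001 -0.    -1.   ] F [0.3 0.  0. ] op 0.456 gf 0.0
  shares [-0.008  0.009  1.661]
```

```bash
python3 -m creep '[[[-0.008,0.009,0.33,-0.08],[0,0,0.33,0],[0,0,0.33,0],[0,0,0.33,0],[0,0,0.3,0]]]' && python3 -m creep '[[[0,0,0.04,0],[0,0,0,0],[0,0,0,0]]]' && python3 -m creep '[[[0,0,0.01,0],[0,0,0,0]]]' | grep -E 'eef|ft' && python3 -m creep '[[[0,0,0.01,0],[0,0,0,0]]]' | grep -E 'eef|ft'&& python3 -m creep '[[[0,0,0.01,0],[0,0,0,0]]]' | grep -E 'eef|ft'; python3 -c "
from h import *
st()"
```

```text
t: 3.22
eef_pos: [0.4147, 0.089, 0.0523]
tool_rot: [-0.001, 0.995, -0.103, 0.001]
ft_force: [0.7, -0.3, 0.4]
opening: 0.451
grip_force: 0.0
t: 3.47
eef_pos: [0.4161, 0.0891, 0.0498]
tool_rot: [-0.001, 0.995, -0.103, 0.001]
ft_force: [0.4, 0.6, 0.4]
opening: 0.45
grip_force: 0.0
eef_pos: [0.4164, 0.0889, 0.0493]
ft_force: [0.8, 0.0, -0.1]
eef_pos: [0.4156, 0.0881, 0.0472]
ft_force: [0.9, 0.6, -0.6]
eef_pos: [0.4152, 0.0878, 0.0452]
ft_force: [-0.5, -0.7, -0.0]
t 3.97 tcp [0.4152 0.0878 0.0452] jig [-0.2457  0.0089] yaw -11.94 tz [ 0.001  0.    -1.   ] F [-0.5 -0.7 -0. ] op 0.452 gf 0.0
```

```bash
for i in 1; do python3 -m creep '[[[0,0,0.012,0],[0,0,0,0]]]' | grep -E 'eef|ft'; python3 -m creep '[[[0,0,0.008,0],[0,0,0,0]]]' | grep -E 'eef|ft';python3 -m creep '[[[0,0,0.008,0],[0,0,0,0]]]' | grep -E 'eef|ft';  done
```

```text
eef_pos: [0.415, 0.0877, 0.0433]
ft_force: [-0.2, 0.1, 0.1]
eef_pos: [0.4151, 0.0877, 0.0427]
ft_force: [-1.2, 0.4, 4.4]
eef_pos: [0.4152, 0.0878, 0.0426]
ft_force: [-4.9, -0.8, 13.8]
```

```bash
cat > plate.py <<'E'
from h import *
im,d=imaging.read_camera('top'); W=cloud('top',d); J=tojig(W); hsv=cv2.cvtColor(im,cv2.COLOR_BGR2HSV)
m=(J[...,0]>-.25)&(J[...,0]<.08)&(np.abs(J[...,1])<.075)&(hsv[...,1]>110)&(hsv[...,0]<20)&(W[...,2]>.015)&(W[...,2]<.046)
n,l,s,_=cv2.connectedComponentsWithStats(m.astype(np.uint8)); i=1+s[1:,4].argmax(); m=l==i
r=cv2.minAreaRect((J[m]*1000).astype(np.float32)); q=W[m]; 
A=np.c_[J[m],np.ones(m.sum())]; co=np.linalg.lstsq(A,q[:,2],rcond=None)[0]
print('plate',np.round(r[0],1),np.round(r[1],1),round(r[2],2),'n',m.sum(),'z',q[:,2].mean().round(4),'slope x,y',co[:2].round(3),'x',np.percentile(J[m][:,0],[1,99]).round(4))
cv2.imwrite('pics/t_last.png',cv2.resize(im[120:250,190:310],None,fx=4.5,fy=4.5,interpolation=cv2.INTER_CUBIC))
st()
E
python3 -m creep '[[[0,0,-0.022,0],[0.04,0,0,0],[0.04,0,0,0],[0.04,0,0,0],[0,0,0,0]]]' && python3 -m creep '[[[0.05,0.005,0,0],[0.06,0.01,0,0],[0.06,0.01,0,0],[0.06,0.01,0,0],[0,0,0,0]]]' | grep -E 'eef|ft' && python3 -m creep '[[[0.06,0.01,0,0],[0.06,0.01,0,0],[0.06,0.01,0,0],[0.06,0.01,0,0],[0,0,0,0]]]' | grep -E 'eef|ft'; python3 plate.py
```

```text
t: 4.88
eef_pos: [0.4305, 0.0849, 0.044]
tool_rot: [-0.0, 0.995, -0.104, 0.0]
ft_force: [-0.5, -0.6, 0.4]
opening: 0.452
grip_force: 0.0
eef_pos: [0.4572, 0.0748, 0.0442]
ft_force: [0.6, 0.7, 0.4]
eef_pos: [0.4846, 0.0642, 0.0444]
ft_force: [0.8, 0.7, 0.1]
plate [-82.3 -18.5] [126.3  75.2] 53.38 n 415 z 0.0361 slope x,y [-0.03   0.003] x [-0.1412 -0.0484]
t 5.77 tcp [0.4839 0.0643 0.0443] jig [-0.1736  0.0005] yaw -11.97 tz [ 0.002  0.    -1.   ] F [0.2 0.4 0.2] op 0.451 gf 0.0
```

View pics/t_last.png

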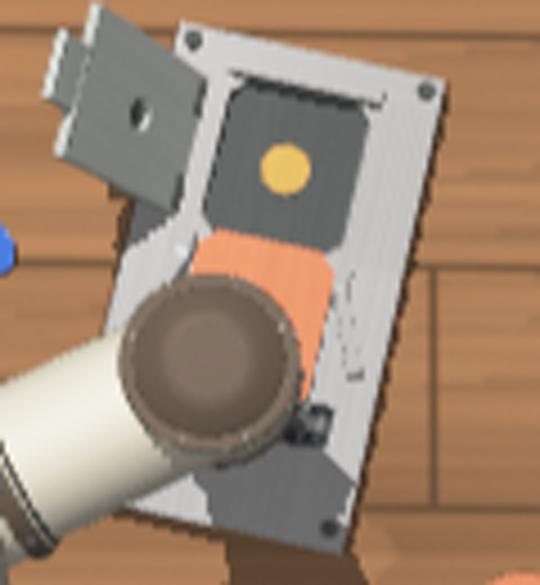

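Crop shows the plate squared against the fingers, entering between the strips with its front edge at (264,252), about 2–3 mm left of the pocket axis. I continue with a slight rightward drift.

```bash
for i in 1; do python3 -m creep '[[[0.05,0.006,0,0],[0.05,0.006,0,0],[0.05,0.005,0,0],[0,0,0,0]]]' | grep -E 'eef|ft'; python3 -m creep '[[[0.05,0,0,0],[0.05,0,0,0],[0.05,0,0,0],[0,0,0,0]]]' | grep -E 'eef|ft';python3 -m creep '[[[0.05,0,0,0],[0.05,0,0,0],[0.05,0,0,0],[0,0,0,0]]]' | grep -E 'eef|ft';python3 -m creep '[[[0.05,0,0,0],[0.05,0,0,0],[0.05,0,0,0],[0,0,0,0]]]' | grep -E 'eef|ft';  done; python3 plate.py
```

```text
eef_pos: [0.5014, 0.0587, 0.0444]
ft_force: [0.0, 0.5, -0.5]
eef_pos: [0.5192, 0.055, 0.0444]
ft_force: [-0.1, -0.1, -0.0]
eef_pos: [0.5367, 0.0512, 0.0444]
ft_force: [-0.2, 0.0, 0.4]
eef_pos: [0.5545, 0.0475, 0.0444]
ft_force: [0.5, 0.1, 1.0]
plate [ -5.4 -42.3] [70.  24.4] 27.82 n 82 z 0.0311 slope x,y [-0.141  0.065] x [-0.0396  0.0227]
t 7.15 tcp [0.5539 0.0475 0.0443] jig [-0.1016 -0.001 ] yaw -11.95 tz [ 0.002  0.    -1.   ] F [ 0.3 -0.2 -0.8] op 0.451 gf 0.0
```

```bash
for i in 1; do python3 -m creep '[[[0.05,0,0,0],[0.05,0,0,0],[0.05,0,0,0],[0,0,0,0]]]' | grep -E 'eef|ft'; python3 -m creep '[[[0.04,0,0,0],[0.03,0,0,0],[0,0,0,0]]]' | grep -E 'eef|ft';python3 -m creep '[[[0.02,0,0,0],[0.02,0,0,0],[0,0,0,0]]]' | grep -E 'eef|ft'; done; python3 -c "
from h import *
st()
im,d=imaging.read_camera('scene'); W=cloud('scene',d);J=tojig(W);hsv=cv2.cvtColor(im,cv2.COLOR_BGR2HSV)
m=(abs(J[...,0])<.08)&(abs(J[...,1])<.06)&(hsv[...,1]>110)&(hsv[...,0]<20)&(W[...,2]>.015)&(W[...,2]<.046)
A=np.c_[J[m],np.ones(m.sum())];print(m.sum(),np.linalg.lstsq(A,W[m][:,2],rcond=None)[0].round(3),np.percentile(J[m],[1,99],axis=0).round(4))
cv2.imwrite('pics/s1.png',cv2.resize(im[150:290,200:340],None,fx=4,fy=4,interpolation=cv2.INTER_CUBIC))
"
```

```text
eef_pos: [0.5719, 0.0437, 0.0443]
ft_force: [-0.2, 0.5, 0.0]
eef_pos: [0.5794, 0.042, 0.0442]
ft_force: [0.5, -0.1, 0.7]
eef_pos: [0.5835, 0.041, 0.0442]
ft_force: [0.5, -0.3, 0.6]
t 7.98 tcp [0.5835 0.041  0.0442] jig [-0.0713 -0.0011] yaw -11.93 tz [ 0.  0. -1.] F [ 0.5 -0.3  0.6] op 0.446 gf 0.1
1197 [-0.071 -0.004  0.033] [[-0.0618 -0.0495]
 [ 0.0477  0.0445]]
```

```bash
for i in 1; do python3 -m creep '[[[0.01,0,0,0],[0.01,0,0,0],[0,0,0,0]]]' | grep -E 'eef|ft'; python3 -m creep '[[[0.01,0,0,0],[0,0,0,0]]]' | grep -E 'eef|ft';python3 -m creep '[[[0.01,0,0,0],[0,0,0,0]]]' | grep -E 'eef|ft'; done; cat > sp.py <<'E'
from h import *
st()
im,d=imaging.read_camera('scene'); W=cloud('scene',d);J=tojig(W);hsv=cv2.cvtColor(im,cv2.COLOR_BGR2HSV)
m=(abs(J[...,0])<.08)&(abs(J[...,1])<.06)&(hsv[...,1]>110)&(hsv[...,0]<20)&(W[...,2]>.015)&(W[...,2]<.046)
A=np.c_[J[m],np.ones(m.sum())];print(m.sum(),np.linalg.lstsq(A,W[m][:,2],rcond=None)[0].round(3),np.percentile(J[m],[1,99],axis=0).round(4).tolist())
r=cv2.minAreaRect((J[m]*1000).astype(np.float32));print(np.round(r[0],1),np.round(r[1],1),r[2])
cv2.imwrite('pics/s1.png',cv2.resize(im[150:290,200:340],None,fx=4,fy=4,interpolation=cv2.INTER_CUBIC))
E
python3 sp.py
```

```text
eef_pos: [0.5855, 0.0405, 0.0442]
ft_force: [-1.0, -0.5, -0.4]
eef_pos: [0.5867, 0.0402, 0.0442]
ft_force: [0.0, -0.3, -0.1]
eef_pos: [0.5879, 0.04, 0.0442]
ft_force: [-0.5, -0.5, -1.0]
t 8.62 tcp [0.5879 0.04   0.0442] jig [-0.0667 -0.0011] yaw -11.93 tz [ 0. -0. -1.] F [-0.5 -0.5 -1. ] op 0.452 gf 0.4
1182 [-0.06  -0.005  0.033] [[-0.0569, -0.0496], [0.0508, 0.0452]]
[-4.5 -1.6] [ 98.7 114.6] 89.7974853515625
```

```bash
for i in 1; do python3 -m creep '[[[0.01,0,0,0],[0,0,0,0]]]' | grep -E 'eef|ft';python3 -m creep '[[[0.01,0,0,0],[0,0,0,0]]]' | grep -E 'eef|ft'; done; python3 sp.py
```

```text
eef_pos: [0.5891, 0.0397, 0.0442]
ft_force: [-0.5, -0.5, -0.0]
eef_pos: [0.5907, 0.0396, 0.0443]
ft_force: [0.7, 0.1, 0.5]
t 9.0 tcp [0.5907 0.0396 0.0443] jig [-0.0639 -0.001 ] yaw -11.92 tz [ 0.001  0.    -1.   ] F [0.7 0.1 0.5] op 0.45 gf 0.0
1102 [-0.002 -0.006  0.029] [[-0.0537, -0.0481], [0.0507, 0.0464]]
[-1.1  0.7] [107.3 101.7] 1.058070182800293
```

```bash
python3 -m creep '[[[-0.03,0,-0.1,0],[0,0,-0.33,0],[0,0,-0.33,0],[0,0,-0.33,0],[0,0,-0.33,0]]]' 0 >/dev/null; python3 -m creep '[[[0,0,-0.33,0],[0,0,-0.1,0],[0.18,-0.25,0,0],[0.18,-0.26,0,0],[0.18,-0.26,0,0]]]' | grep -E 'eef|ft|open'; python3 - <<'E'
from h import *
st(np.r_[fromjig(0,.19),.165])
z=np.load('top0.npz'); W=cloud('top',z['d']); J=tojig(W)
m=(W[...,2]>.08)&(J[...,1]>.15)&(J[...,1]<.45)&(abs(J[...,0])<.3)&(z['d']>0)
print(np.percentile(J[m],[1,50,99],axis=0).round(3),W[m][:,2].max())
E
python3 plate.py
```

```text
eef_pos: [0.6697, 0.1177, 0.2692]
ft_force: [1.1, -0.2, -0.9]
opening: 0.003
t 9.88 tcp [0.6697 0.1177 0.2692] jig [-0.0034  0.0922] yaw -11.98 tz [ 0.004  0.001 -1.   ] F [ 1.1 -0.2 -0.9] op 0.003 gf 0.0
  shares [ 0.029 -0.813  0.87 ]
[[-0.146  0.353]
 [-0.102  0.39 ]
 [-0.055  0.437]] 0.1638817494596383
plate [ 4.  -0.4] [111.7  95.9] 0.16 n 1027 z 0.0293 slope x,y [-0.008 -0.   ] x [-0.0502  0.0586]
t 9.93 tcp [0.6742 0.1224 0.2659] jig [0.0001 0.0978] yaw -11.77 tz [ 0.005  0.001 -1.   ] F [7.7 3.2 1.2] op -0.002 gf 0.0
```

```bash
python3 -m creep '[[[0.01,-0.27,0,0],[0,-0.27,0,0],[0,-0.26,0,0],[0,0,0.29,0],[0,0,0.29,0]]]' | grep -E 'eef|ft|open'; python3 -m creep '[[[0,0,0.29,0],[0,0,0,0],[0,0,0,0]]]' | grep -E 'eef|ft|open'; python3 -c "
from h import *
st(np.r_[fromjig(0,.088),.174])"
```

```text
eef_pos: [0.6913, 0.2137, 0.1992]
ft_force: [0.3, -0.8, -0.8]
opening: -0.003
eef_pos: [0.6893, 0.2103, 0.1608]
ft_force: [-0.4, 1.0, 0.9]
opening: -0.003
t 10.6 tcp [0.6893 0.2103 0.1608] jig [-0.0038  0.1869] yaw -11.91 tz [-0.003 -0.003 -1.   ] F [-0.4  1.   0.9] op -0.003 gf 0.0
  shares [ 0.026  0.824 -0.107]
```

```bash
for i in 1; do python3 -m creep '[[[0.03,0.1,0,0],[0,0.1,0,0],[0,0.1,0,0],[0,0.1,0,0],[0,0,0,0]]]' | grep -E 'eef|ft'; python3 -m creep '[[[0,0.1,-0.025,0],[0,0.1,-0.025,0],[0,0.1,-0.025,0],[0,0.1,-0.025,0],[0,0,0,0]]]' | grep -E 'eef|ft'; done; python3 -c "
from h import *
for y,z in [(.0386,.173),(-.004,.163),(-.035,.1325),(-.056,.0945)]: st(np.r_[fromjig(0,y),z])"
```

```text
eef_pos: [0.6855, 0.1618, 0.1666]
ft_force: [0.8, 0.8, 1.6]
eef_pos: [0.673, 0.1134, 0.1745]
ft_force: [-0.4, -0.2, 0.1]
t 11.43 tcp [0.673  0.1134 0.1745] jig [0.0008 0.0887] yaw -12.08 tz [-0.001 -0.001 -1.   ] F [-0.4 -0.2  0.1] op -0.002 gf 0.0
  shares [-0.008  0.417  0.013]
t 11.43 tcp [0.673  0.1134 0.1745] jig [0.0008 0.0887] yaw -12.08 tz [-0.001 -0.001 -1.   ] F [-0.4 -0.2  0.1] op -0.002 gf 0.0
  shares [-0.009  0.772  0.097]
t 11.43 tcp [0.673  0.1134 0.1745] jig [0.0008 0.0887] yaw -12.08 tz [-0.001 -0.001 -1.   ] F [-0.4 -0.2  0.1] op -0.002 gf 0.0
  shares [-0.009  1.03   0.351]
t 11.43 tcp [0.673  0.1134 0.1745] jig [0.0008 0.0887] yaw -12.08 tz [-0.001 -0.001 -1.   ] F [-0.4 -0.2  0.1] op -0.002 gf 0.0
  shares [-0.01   1.205  0.668]
```

```bash
for i in 1; do python3 -m creep '[[[0,0.104,0.003,0],[0,0.104,0.003,0],[0,0.104,0.003,0],[0,0.104,0.003,0]]]' | grep -E 'eef|ft'; python3 -m creep '[[[0,0.089,0.021,0],[0,0.089,0.021,0],[0,0.089,0.021,0],[0,0.089,0.021,0]]]' | grep -E 'eef|ft';  python3 -m creep '[[[0,0.065,0.064,0],[0,0.065,0.064,0],[0,0.065,0.064,0],[0,0.065,0.064,0],[0,0,0,0]]]' | grep -E 'eef|ft'; done; python3 -c "
from h import *
for y,z in [(-.056,.0945),(-.0635,.0665),(-.065,.052)]: st(np.r_[fromjig(0,y),z])
im,d=imaging.read_camera('scene'); cv2.imwrite('pics/leaf.png',cv2.resize(im[100:300,180:400],None,fx=2.7,fy=2.7,interpolation=cv2.INTER_CUBIC))
"
```

```text
eef_pos: [0.6625, 0.0663, 0.1713]
ft_force: [1.3, 2.8, -1.6]
eef_pos: [0.6542, 0.0244, 0.1619]
ft_force: [0.4, 2.4, 0.2]
eef_pos: [0.6465, -0.0066, 0.1289]
ft_force: [-0.4, 0.3, -1.2]
t 12.52 tcp [ 0.6465 -0.0066  0.1289] jig [ 0.0004 -0.0343] yaw -12.04 tz [-0.005 -0.001 -1.   ] F [-0.4  0.3 -1.2] op -0.001 gf 0.0
  shares [-0.002  0.181  0.287]
t 12.52 tcp [ 0.6465 -0.0066  0.1289] jig [ 0.0004 -0.0343] yaw -12.04 tz [-0.005 -0.001 -1.   ] F [-0.4  0.3 -1.2] op -0.001 gf 0.0
  shares [-0.001  0.243  0.521]
t 12.52 tcp [ 0.6465 -0.0066  0.1289] jig [ 0.0004 -0.0343] yaw -12.04 tz [-0.005 -0.001 -1.   ] F [-0.4  0.3 -1.2] op -0.001 gf 0.0
  shares [-0.001  0.255  0.642]
```

View pics/leaf.png

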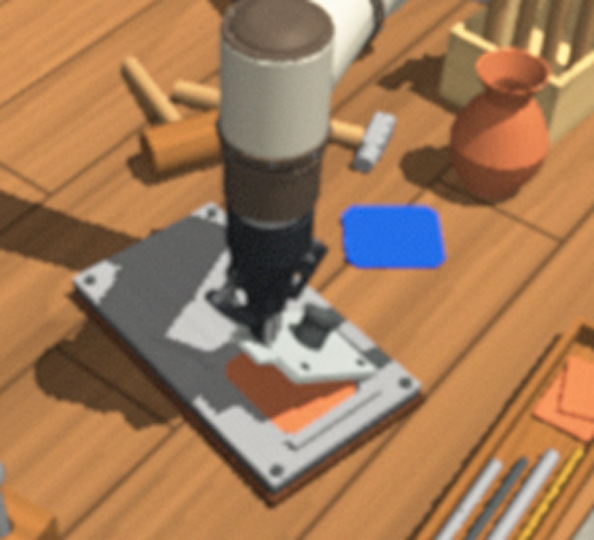

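The leaf (310,345) is following the fingertip down, about 0.6 rad open, with the plate seated below at (290,395). I continue down to shut.

```bash
for i in 1; do python3 -m creep '[[[0,0.044,0.07,0],[0,0.044,0.07,0],[0,0.044,0.07,0],[0,0.045,0.077,0]]]' | grep -E 'eef|ft'; python3 -m creep '[[[0,0.02,0.06,0],[0,0.02,0.06,0],[0,0.02,0.06,0],[0,0.01,0.055,0],[0,0,0,0]]]' | grep -E 'eef|ft';  python3 -m creep '[[[0,0,0.04,0],[0,0,0.04,0],[0,0,0.03,0],[0,0,0,0]]]' | grep -E 'eef|ft';python3 -m creep '[[[0,0,0.015,0],[0,0,0,0]]]' | grep -E 'eef|ft'; done; python3 -c "
from h import *
st()"
```

```text
eef_pos: [0.6439, -0.0257, 0.0963]
ft_force: [0.5, 1.0, 0.6]
eef_pos: [0.6408, -0.0343, 0.0669]
ft_force: [-1.0, -0.4, 0.1]
eef_pos: [0.6417, -0.0338, 0.0549]
ft_force: [-0.2, 0.6, 0.0]
eef_pos: [0.642, -0.0338, 0.0537]
ft_force: [0.3, 1.0, 1.0]
t 13.82 tcp [ 0.642  -0.0338  0.0537] jig [ 0.0018 -0.0618] yaw -11.93 tz [-0.  0. -1.] F [0.3 1.  1. ] op 0.004 gf 0.0
```

```bash
for i in 1; do python3 -m creep '[[[0,0,0.012,0],[0,0,0,0]]]' | grep -E 'eef|ft'; python3 -m creep '[[[0,0,0.01,0],[0,0,0,0]]]' | grep -E 'eef|ft';python3 -m creep '[[[0,0,0.008,0],[0,0,0,0],[0,0,0,0]]]' | grep -E 'eef|ft'; done
```

```text
eef_pos: [0.6421, -0.0338, 0.0524]
ft_force: [0.2, 1.1, 0.3]
eef_pos: [0.6422, -0.0338, 0.0521]
ft_force: [-1.0, 0.0, 3.9]
eef_pos: [0.6422, -0.0338, 0.0521]
ft_force: [-3.3, 0.8, 9.7]
```

```bash
for i in 1; do python3 -m creep '[[[0,0,0.01,0],[0,0,0,0],[0,0,0,0]]]' | grep -E 'eef|ft'; python3 -m creep '[[[0,0,-0.33,0],[0,0,-0.33,0],[0,0,-0.33,0],[0,0,-0.33,0],[0,0,-0.33,0]]]' 0.6| grep -E 'eef|ft'; done; python3 -c "
from h import *
st([.5036,-.2918,.25])"
```

```text
eef_pos: [0.6422, -0.0338, 0.052]
ft_force: [-5.0, 0.7, 13.4]
eef_pos: [0.6417, -0.0339, 0.249]
ft_force: [1.9, 0.3, -0.2]
t 15.07 tcp [ 0.6417 -0.0339  0.249 ] jig [ 0.0014 -0.0619] yaw -11.93 tz [ 0.  0. -1.] F [ 1.9  0.3 -0.2] op 0.596 gf 0.0
  shares [-0.681  2.341 -0.009]
```

```bash
for i in 1; do python3 -m creep '[[[-0.08,0.3,0,0],[-0.09,0.3,0,0],[-0.09,0.3,0,0],[-0.09,0.3,0,0],[-0.09,0.3,0,0]]]'>/dev/null;  python3 -m creep '[[[-0.09,0.3,0,0],[-0.09,0.3,0,0],[-0.06,0.24,0,0],[0,0,0,0],[0,0,0,0]]]' 0.6| grep -E 'eef|ft'; done; cat > bush.py <<'E'
from h import *
st([.5036,-.2918,.120])
for c in ['top','scene']:
    im,d=imaging.read_camera(c); W=cloud(c,d); J=tojig(W)
    ok=(d>0)&(np.abs(J)<.15).all(-1)
    b=ok&(W[...,2]>.060)&(W[...,2]<.09)&(np.abs(J)<.04).all(-1)
    q=W[b]; t=q[q[:,2]>.066]; (cx,cy),r=cv2.minEnclosingCircle((t[:,:2]*1000).astype(np.float32))
    print(c,'bush',len(q),len(t),np.round([cx,cy,r],1),'mean',t.mean(0).round(4),'mid',((t.max(0)+t.min(0))/2).round(4),'jig',tojig(np.array([cx,cy])/1000).round(4))
    l=ok&(W[...,2]>.033)&(W[...,2]<.055)&(J[...,1]>-.09)&(J[...,1]<.05)&(np.linalg.norm(J,axis=-1)>.035)&(np.abs(J[...,0])<.04)
    A=np.c_[J[l],np.ones(l.sum())]; print('  leaf slope',np.linalg.lstsq(A,W[l][:,2],rcond=None)[0].round(4))
cv2.imwrite('pics/shut.png',cv2.resize(im[130:330,100:360],None,fx=3,fy=3,interpolation=cv2.INTER_CUBIC))
E
python3 bush.py
```

```text
eef_pos: [0.5033, -0.293, 0.2469]
ft_force: [0.8, 0.2, 0.3]
t 15.9 tcp [ 0.5033 -0.293   0.2469] jig [-0.0788 -0.3445] yaw -12.11 tz [ 0.  0. -1.] F [0.8 0.2 0.3] op 0.603 gf 0.0
  shares [ 1.000e-03 -1.000e-02  1.058e+00]
top bush 96 75 [655.7  26.7  20. ] mean [0.6564 0.0275 0.0696] mid [0.6561 0.027  0.0704] jig [0.0023 0.0003]
  leaf slope [-0.0015  0.0043  0.0387]
scene bush 116 81 [655.5  26.3  21.5] mean [0.6547 0.0282 0.0697] mid [0.656  0.0263 0.0699] jig [ 0.0022 -0.0002]
  leaf slope [-0.0027  0.0034  0.0385]
```

View pics/shut.png

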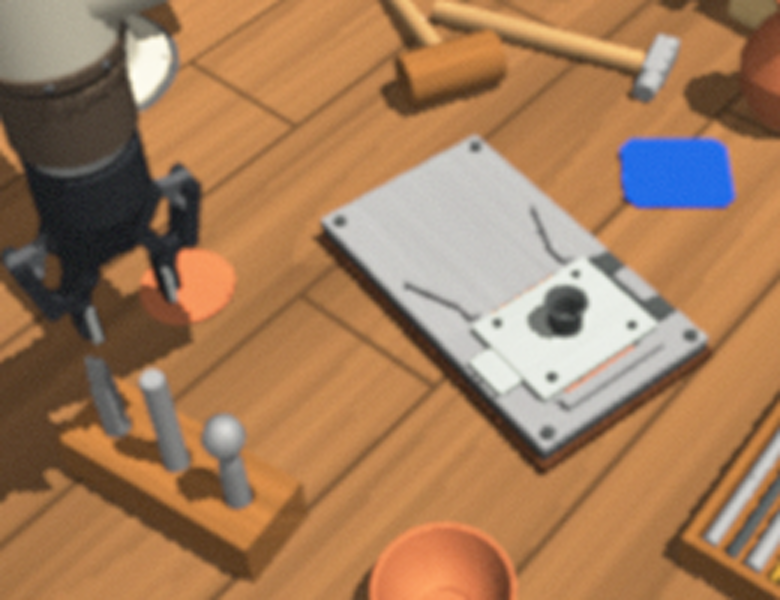

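The shut picture shows the leaf flat with the bush at (567,310), and the punch head at (152,378).

```bash
python3 -c "
from h import *
u,v=proj('scene',ctrl.get_obs()['eef_pos']); print((u-100)*3,(v-130)*3)"; python3 -m creep '[[[0,-0.01,0.25,0],[0,0,0.25,0],[0,0,0.1,0],[0,0,0,0]]]' | grep -E 'eef|ft'; python3 -m creep '[[[0,0,0.15,0],[0,0,0.15,0],[0,0,0.15,0],[0,0,0,0]]]' | grep -E 'eef|ft'; python3 -c "
from h import *
st([.5036,-.2918,.120])
im,d=imaging.read_camera('wrist'); cv2.imwrite('pics/w.png',im)"
```

```text
131.6532646120845 304.64327924089105
eef_pos: [0.5031, -0.2885, 0.1713]
ft_force: [-0.0, -0.1, -0.1]
eef_pos: [0.5036, -0.2891, 0.1188]
ft_force: [0.1, 0.6, 0.3]
t 16.67 tcp [ 0.5036 -0.2891  0.1188] jig [-0.0793 -0.3406] yaw -11.87 tz [-0.005  0.002 -1.   ] F [0.1 0.6 0.3] op 0.598 gf 0.0
  shares [ 0.005  0.022 -0.01 ]
```

View pics/w.png

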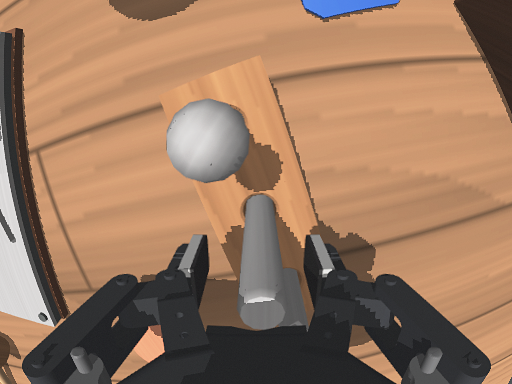

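The wrist view shows the punch between the pads (head at (262,305), pads at (198,255) and (318,255)). I close on it.

```bash
python3 -m creep '[[[0,0.02,0,0],[0,0,0,0]]]' >/dev/null; python3 -m creep '[[[0,0,0,0],[0,0,0,0],[0,0,0,0],[0,0,0,0],[0,0,0,0]]]' 0 60; python3 -m creep '[[[0,0,-0.1,0],[0,0,-0.15,0],[0,0,-0.15,0],[0,0,-0.15,0],[0,0,0,0]]]' ; python3 -c "
from h import *
st([.6557,.0265,.25])"
```

```text
t: 17.3
eef_pos: [0.5046, -0.2929, 0.1222]
tool_rot: [0.0, 0.995, -0.104, 0.001]
ft_force: [-0.4, 2.9, 5.4]
opening: 0.216
grip_force: 58.5
t: 17.72
eef_pos: [0.5052, -0.2937, 0.1897]
tool_rot: [0.001, 0.995, -0.104, 0.003]
ft_force: [1.1, -0.7, -3.2]
opening: 0.217
grip_force: 59.1
t 17.72 tcp [ 0.5052 -0.2937  0.1897] jig [-0.0768 -0.3447] yaw -11.91 tz [ 0.005 -0.002 -1.   ] F [ 1.1 -0.7 -3.2] op 0.217 gf 59.1
  shares [ 0.679 -2.869 -0.502]
```

```bash
python3 -m creep '[[[0,0,-0.25,0],[0,0,-0.25,0],[0.03,-0.13,0,0],[0.06,-0.26,0,0],[0.06,-0.28,0,0]]]'  >/dev/null; python3 -m creep '[[[0.06,-0.28,0,0],[0.07,-0.28,0,0],[0.07,-0.28,0,0],[0.07,-0.28,0,0],[0.07,-0.28,0,0]]]' >/dev/null; python3 -m creep '[[[0.06,-0.28,0,0],[0.06,-0.26,0,0],[0.04,-0.14,0,0],[0,0,0,0],[0,0,0,0]]]' >/dev/null;  cat > pun.py <<'E'
from h import *
import sys
st([.6557,.0265,.25])
p=ctrl.get_obs()['eef_pos']
im,d=imaging.read_camera('scene'); W=cloud('scene',d)
v=(d>0)&(np.linalg.norm(W[...,:2]-p[:2],axis=-1)<.03)&(W[...,2]>p[2]-.13)&(W[...,2]<p[2]-.025)
q=W[v]; 
lo=q[:,2].min()
print('n',v.sum(),'zmin',lo.round(4),'=TCP',(lo-p[2]).round(4))
# surface line: centre per z slice, camera ray offset 10mm radius
cam=np.linalg.inv(np.array(imaging.camera_params('scene')['camera_from_world']))[:3,3]
dr=p[:2]-cam[:2]; dr/=np.linalg.norm(dr); sd=np.array([-dr[1],dr[0]])
Q=[]
for a in np.arange(lo+.005,p[2]-.03,.01):
    s=q[(q[:,2]>a)&(q[:,2]<a+.01)]
    if len(s)>5:
        k=s[:,:2]@sd; c=(k.max()+k.min())/2; near=(s[:,:2]@dr).min(); cc=c*sd+(near+.010)*dr; Q.append([a+.005,*cc])
Q=np.array(Q); fx=np.polyfit(Q[:,0],Q[:,1],1); fy=np.polyfit(Q[:,0],Q[:,2],1)
print('tilt dx/dz,dy/dz',fx[0].round(3),fy[0].round(3),'foot',np.polyval(fx,lo).round(4),np.polyval(fy,lo).round(4))
cv2.imwrite('pics/pun.png',cv2.resize(im[60:280,200:380],None,fx=2.7,fy=2.7,interpolation=cv2.INTER_CUBIC))
E
python3 pun.py
```

```text
t 18.97 tcp [0.6478 0.0145 0.2445] jig [-0.0028 -0.0133] yaw -11.87 tz [-0.004 -0.001 -1.   ] F [ 0.   0.1 -4. ] op 0.22 gf 59.5
  shares [ 0.044 -0.111 -0.046]
n 182 zmin 0.136 =TCP -0.1085
tilt dx/dz,dy/dz 0.027 -0.012 foot 0.6454 0.0134
```

View pics/pun.png

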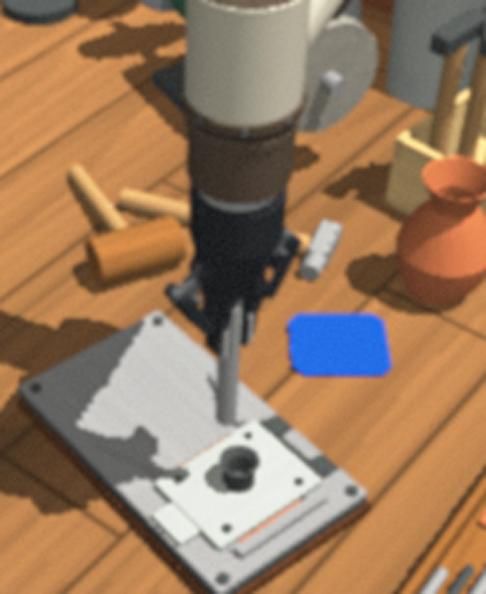

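The picture shows the punch hanging upright in the jaws at (230,370), just behind the bush (240,465).

```bash
python3 -m creep '[[[0.054,-0.119,0,0],[0,0,0.15,0],[0,0,0.15,0],[0,0,0.13,0],[0,0,0,0]]]' >/dev/null; python3 -m creep '[[[0,0,0,0],[0,0,0,0]]]' >/dev/null; python3 pun.py
```

```text
t 19.6 tcp [0.6582 0.0255 0.1967] jig [ 0.005  -0.0004] yaw -11.98 tz [ 0.002 -0.    -1.   ] F [ 0.   1.2 -3.1] op 0.214 gf 59.5
  shares [-0.021 -0.004 -0.444]
n 228 zmin 0.0669 =TCP -0.1297
tilt dx/dz,dy/dz -0.024 0.024 foot 0.659 0.0223
```

```bash
python3 -m creep '[[[-0.004,-0.01,0.05,0],[0,0,0.05,0],[0,0,0.05,0],[0,0,0,0]]]' | grep -E 'eef|ft'; python3 -m creep '[[[0,0,0.03,0],[0,0,0.03,0],[0,0,0,0]]]' | grep -E 'eef|ft';python3 -m creep '[[[0,0,0.03,0],[0,0,0,0]]]' | grep -E 'eef|ft'; python3 -m creep '[[[0,0,0.03,0],[0,0,0,0]]]' | grep -E 'eef|ft'; python3 -c "
from h import *
st([.6557,.0265,.140])"
```

```text
eef_pos: [0.6564, 0.0277, 0.1756]
ft_force: [-0.7, -0.7, -4.3]
eef_pos: [0.6571, 0.0277, 0.1693]
ft_force: [0.8, 0.1, -3.9]
eef_pos: [0.6573, 0.0277, 0.166]
ft_force: [-0.1, -0.1, -4.4]
eef_pos: [0.6572, 0.0277, 0.1624]
ft_force: [-1.0, 0.3, -4.5]
t 20.57 tcp [0.6572 0.0277 0.1624] jig [0.0036 0.0016] yaw -11.94 tz [-0.001 -0.    -1.   ] F [-1.   0.3 -4.5] op 0.213 gf 59.5
  shares [-0.01   0.012  0.187]
```

```bash
python3 -m creep '[[[0,0,0.03,0],[0,0,0.03,0],[0,0,0,0]]]' | grep -E 'eef|ft'; python3 -m creep '[[[0,0,0.03,0],[0,0,0.03,0],[0,0,0,0]]]' | grep -E 'eef|ft';python3 -m creep '[[[0,0,0.02,0],[0,0,0,0]]]' | grep -E 'eef|ft'; python3 -m creep '[[[0,0,0.015,0],[0,0,0,0]]]' | grep -E 'eef|ft'
```

```text
eef_pos: [0.657, 0.0276, 0.1548]
ft_force: [-0.2, 0.1, -3.9]
eef_pos: [0.657, 0.0276, 0.1476]
ft_force: [-0.9, 0.2, -4.8]
eef_pos: [0.6573, 0.0277, 0.1458]
ft_force: [0.0, 0.6, -3.3]
eef_pos: [0.6574, 0.0277, 0.1442]
ft_force: [-0.2, -0.5, -4.3]
```

```bash
python3 -m creep '[[[0,0,0.01,0],[0,0,0,0]]]' | grep -E 'eef|ft'; python3 -m creep '[[[0,0,0.01,0],[0,0,0,0]]]' | grep -E 'eef|ft';python3 -m creep '[[[0,0,0.01,0],[0,0,0,0]]]' | grep -E 'eef|ft'; python3 -m creep '[[[0,0,0.008,0],[0,0,0,0]]]' | grep -E 'eef|ft'
```

```text
eef_pos: [0.6574, 0.0277, 0.1432]
ft_force: [-0.5, 0.3, -3.6]
eef_pos: [0.6574, 0.0277, 0.1419]
ft_force: [-0.4, 0.0, -4.4]
eef_pos: [0.6578, 0.0277, 0.1413]
ft_force: [-0.2, 0.2, -2.6]
eef_pos: [0.658, 0.0277, 0.1413]
ft_force: [-1.0, -0.0, 2.3]
```

Contact is at the expected height (0.1413 m), so the punch is on the copper. I release and retreat.

```bash
python3 -m creep '[[[0,0,-0.005,0],[0,0,0,0]]]' 0.3 | grep -E 'eef|ft|open'; python3 -m creep '[[[0,0,0,0],[0,0,0,0],[0,0,0,0],[0,0,0,0]]]' 0.6 | grep -E 'eef|ft|open'; python3 -m creep '[[[0,0,-0.05,0],[0,0,-0.15,0],[0,0,-0.3,0],[0,0,-0.33,0],[0,0,-0.2,0]]]' | grep -E 'eef|ft'; python3 -m creep '[[[-0.25,0.2,0,0],[-0.3,0.15,0,0],[-0.3,0.15,0,0],[-0.3,0.15,0,0],[0,0,0,0]]]' | grep -E 'eef|ft'; python3 - <<'E'
from h import *
for c in ['top','scene']:
    im,d=imaging.read_camera(c); W=cloud(c,d)
    m=(d>0)&(np.linalg.norm(W[...,:2]-[.6557,.0265],axis=-1)<.035)&(W[...,2]>.1)&(W[...,2]<.22)
    q=W[m]; t=q[q[:,2]>q[:,2].max()-.008]; print(c,len(q),q[:,2].max().round(4),((t.max(0)+t.min(0))/2).round(4))
cv2.imwrite('pics/end.png',cv2.resize(im[100:300,180:400],None,fx=2.7,fy=2.7,interpolation=cv2.INTER_CUBIC))
st()
E
```

```text
eef_pos: [0.658, 0.0278, 0.1411]
ft_force: [0.4, 0.2, -0.2]
opening: 0.298
eef_pos: [0.6576, 0.0277, 0.1405]
ft_force: [0.4, 0.2, -0.2]
opening: 0.597
eef_pos: [0.6588, 0.0275, 0.2693]
ft_force: [-0.2, 0.2, 1.2]
eef_pos: [0.4987, -0.0221, 0.2641]
ft_force: [0.3, 0.1, -0.4]
top 84 0.1826 [0.6547 0.0282 0.179 ]
scene 196 0.1822 [0.6574 0.0262 0.1783]
t 23.5 tcp [ 0.5053 -0.0206  0.2655] jig [-0.1346 -0.0778] yaw -11.93 tz [ 0.002  0.    -1.   ] F [0.2 0.3 0.4] op 0.601 gf 0.0
```

View pics/end.png

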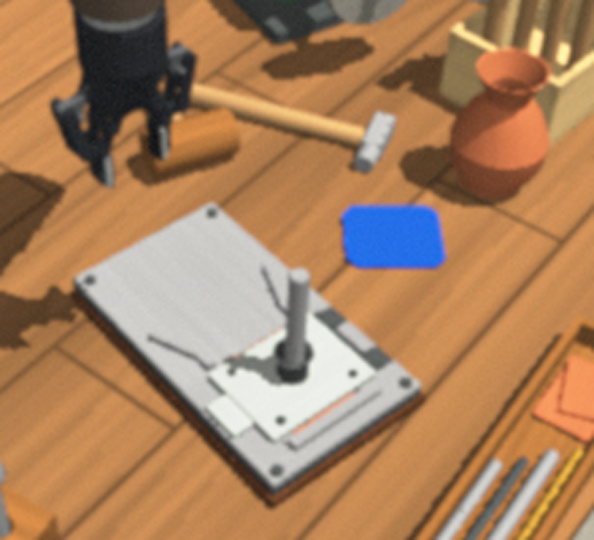

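The punch stands upright in the bush (297,330) with its head at 0.18 m, the leaf is flat and the gripper is clear, so I hand in.

```bash
python3 -c "
from workcell import order
print(order.close_job())"
```

```text
the job is handed in; nothing more can be done
None
```

I handed the job in at about 23.5 s of the 72 s allowed: by the last camera readings, the plate is seated flat in the pocket, the leaf is shut, and the plain round punch stands upright in the bush on the copper; the hand-in returned no verdict.

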